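Tip a filter cup into the bin with the flap lever

ROBOT

A 7-joint arm with a two-finger parallel gripper is mounted at the origin on the work surface. World frame = base frame: x ahead of the robot, y to its left, z up, the work surface at z = 0. Lengths are in mm, angles in rad, forces in N, time in s.
With the tool pointing down it reaches from about 400 to 875 mm from the base axis. Payload 4.4 kg.
Tool frame: the origin (TCP) lies midway between the tips of the shut fingers; the grasp point (between the pads) lies 19 mm behind it (ctrl.pinch_z is the distance from the TCP to the grasp point, in mm); z points along the fingers, y is the line along which they close (so a half turn about z gives the same grasp; the last joint's range is limited). The gripper opens to 85 mm and grips with 20 to 120 N. Pads are 22 mm wide; open, the fingers measure 114 mm over their backs; the gripper's body (76 mm by 85 mm) begins 54 mm behind the grasp point. The pads swing forward as they close: fully open they stand 13 mm farther back than shut.
Start: joints at [1.09, 0.628, 0.038, 1.517, -0.027, 0.996, -0.02], TCP at [261.984, -594.88, 202.913] pointing down, gripper open.
Joint ranges: [-3.06, 3.06], [-0.37, 2.12], [-1.25, 1.32], [0.18, 2.47], [-1.1, 4.24], [0.23, 1.98], [-2.94, 2.94]. Speed limits (rad/s): [2.57, 2.57, 3.14, 3.14, 3.14, 3.14, 3.14].

INTERFACE

Orientations are given as [roll, pitch, yaw] about the fixed x, y, z axes, in that order (R = Rz(yaw) Ry(pitch) Rx(roll)).
In Python, from cell import read_state, cams, order, ctrl gives the robot as it stands.
- The arm moves only by the tool move_arm, never from a script. Its argument "targets" is text: rows parted by semicolons, each of 7 numbers parted by spaces: the gripper's target within -1 to 1 (fully open at 1, half-way at 0, shut at -1), then the shift along the tool's x, y, z in cm, then the turn, a rotation vector about the tool's x, y, z in degrees. A call has 1 to 5 rows; each row shifts and turns the commanded pose from where the row before left it, along the tool's axes as they then stand; what a row does not reach is not made up. A row lasts 1/12 s, in which the tool goes at most 41.7 mm and 7.16 degrees, less where a joint would pass 70% of its speed; a pose out of reach is approached as far as the arm can. A call with a gripper value outside its range is refused whole. The fingers move at their own pace and stop on an object; the grip force is fixed at half the most. Time passes only in rows, so rows that do not move let the fingers close. It gives the time, the measured TCP pose, the force, the opening and the grip force at its end, in the units of the state.
- read_state(): the state, without advancing time (a new reading comes with each control period).
- cams.get_image(name): name is "scene" or "top"; returns a dict with "color" (420x560x3 uint8, red, green, blue), "fovy" (degrees; the focal length in pixels is half the picture's height over the tangent of half this angle, whatever the lens; pixels are square), "cx", "cy" (the principal point, pixels), "k1" (the pictures are not rectified: a ray, as slopes to the right and down, at radius r is drawn at 1 + k1 r^2 times it, then the intrinsics apply), "rvec" (rotation vector, rad) and "tvec" (3), from world to camera coordinates, as OpenCV has them. Camera axes: x right, y down, z forward; pixel columns grow to the right and rows downward; lengths in mm; the calibration is good to about 2 mm. A picture is of the moment at which its call begins. There is no depth.
- order.finish_job(): hands the job in; it is judged then, once.
The state is a dict: "clock": time; "qpos": joint angles; "qd": joint speeds; "tau": joint torques, N m; "eef_pos": TCP position; "tool_rot": TCP orientation; "force": force on the tool from outside, world axes, zero at the start; "torque": the same for the moment, N m; "width": finger opening in mm; "gripper_force": force on a finger pad.
Only numpy, scipy, OpenCV 4.12 (cv2) and the standard library are available. Lean on these libraries where they do the work, as an engineer would, in place of code of your own. Each camera call takes 0.05 s, during which the arm holds its last target. There are 200 camera calls.

TASK

Push the sliding tray with its grey bin fully home under the chute, until it meets its stop. Then press the rubber paddle on the long end of the lever all the way down with the fingertips, so that its short end raises the heavy steel flap and the filter cup lying on it rolls down the chute into the bin, and let the lever come back up so that the flap lies down again. Do not touch the cup or the flap, grasp nothing, and leave the nozzle, elbow and flow sensor standing where they are.

Things in the scene. Friction and masses are not known exactly. Their poses are not given: they have to be found in the camera images.
- station: Fixed steel tipping station; origin on the bench below the flap. Along its y axis, in mm: tray and bin (centre -183), chute (-130 to -58, 90 wide, up to 140 high), flap (-55 to +25), lever pivot (+70, 100 high), paddle (about +215). Its x axis points away from the robot at yaw 0: the tray is pushed home along it, between two 14 mm high rails.
- tray (a joint): Sliding steel tray carrying the open grey bin (bin 112 x 150 mm outside, 70 mm high, far -y wall 94 mm high). 0 = fully out towards the robot, 0.070 m = home under the chute against a hard stop. It starts 40 to 70 mm short of home. About 3 N moves it and it stays where it is left.
- push_plate (a point): Middle of the outer face (facing the station's -x) of the upright steel plate on the tray's robot-side edge, 35 mm above the bench. The plate is 90 mm wide along the station's y, 5 mm thick, from 6 to 60 mm high; the face is pushed along the station's +x.
- bin_floor (a point): Centre of the bin's inner floor, 14 mm above the bench; inside, the bin is 104 (x) by 142 mm (y). Its axes are those of the station, and it travels with the tray.
- lever (a joint): Steel lever on a fulcrum, long end (station +y side) up at rest. 0 = at rest, grows as the long end goes down, hard stop at 0.46 rad. Paddle radius 150 mm from the pivot, short end 54.5 mm. Pressing takes about 2 to 6 N at the paddle; let go, the flap's weight brings it back up to 0.
- paddle (a point): Middle of the top of the black rubber paddle on the lever's long end: 54 mm wide along the station's x, 48 mm along y, 10 mm thick. It is about 140 mm above the bench at rest, tilted 0.23 rad (higher towards +y), and about 72 mm above the bench (68 mm lower, nearly straight below) when the lever is all the way down, tilted the other way.
- flap: Heavy steel tipping flap (about 2.2 kg), 96 x 80 mm plate 10 mm thick with a ballast block beneath, 24 mm side cheeks and a 26 mm back wall, hinged along the station's x at its chute-side edge; origin on the hinge at 112 mm height. It rests tilted 0.10 rad backwards; the lever's short end lies under its back end.
- flap_back (a point): Middle of the top edge of the flap's back wall: 130 mm above the bench at rest, about 156 mm with the lever all the way down.
- filter_cup: Loose filter cup, a plastic cylinder 46 mm in diameter and 60 mm long lying with its axis (own x) along the station's x, on the flap against the back wall; origin at its centre. Once the flap is fully raised it needs about a second to roll into the bin.
- nozzle: Bystander: small spray nozzle, 28 mm in diameter, 50 mm tall, standing loose; origin under its base.
- elbow: Bystander: polished brass 90 degree pipe elbow, 48 mm tall, standing loose on one end, the other end pointing along its own x, 34 mm out; origin under its base.
- flow_sensor: Bystander: boxy flow sensor 60 x 40 x 40 mm on four rubber feet, with pipe stubs along its own x, 92 mm overall; loose; origin under its middle.
Things that resemble listed ones, but are neither listed nor needed, are in the scene too. Of the things that look like the filter_cup, the middle-sized one is meant.

How it is judged (in metres and radians):
On the way, in this order (a step that is already met when the one before it is completed fails the run):
1. the tray is home under the chute (within 4 mm) with the flap still down (value of joint tray above 0.066 m and z of flap_back in the frame of station below 0.135 m), for 0.2 s.
2. the lever's long end is pressed down (over 0.36 rad) and the flap's back end is raised by at least 18 mm (value of joint lever above 0.36 rad and z of flap_back in the frame of station above 0.148 m), for 0.1 s.
At the end, for the whole second after the job is handed in: The filter cup lies at rest inside the bin (centre within its inner walls and less than 45 mm above its floor), the tray is still home within 4 mm, the lever is back up (below 0.06 rad) and the flap's back end is down within 5 mm of rest (all of step 1 and x of filter_cup in the frame of bin_floor between -0.052 and 0.052 m and y of filter_cup in the frame of bin_floor between -0.071 and 0.071 m and z of filter_cup in the frame of bin_floor between 0.005 and 0.045 m and linear speed of filter_cup below 0.03 m/s and value of joint lever below 0.06 rad); the robot touches nothing.
It fails at once if the robot touches the filter cup (contact force between any of the fingers, the arm and filter_cup above 0.3 N).
It fails at once if the robot touches the flap (contact force between any of the fingers, the arm and flap above 0.3 N).
It fails at once if the nozzle is moved by more than 15 mm or tipped over (distance of nozzle from where it was at the start of the episode above 0.015 m or angle between nozzle's own z axis and vertical above 0.4 rad).
It fails at once if the elbow fitting is moved by more than 15 mm or tipped over (distance of elbow from where it was at the start of the episode above 0.015 m or angle between elbow's own z axis and vertical above 0.4 rad).
It fails at once if the flow sensor is moved by more than 15 mm or tipped over (distance of flow_sensor from where it was at the start of the episode above 0.015 m or angle between flow_sensor's own z axis and vertical above 0.4 rad).
It also fails if it takes over 43 s, if anything falls off the work surface, if the arm or the gripper's body presses on something with over 40 N, if the wrist force passes 120 N, or if a joint passes its speed limit or range.

## Working session

There is one attempt and no reset: what is moved stays moved. The work goes in short steps, Python scripts to look and compute and a tool call to move; the robot and the scene stay as the last step left them, time stands still between calls to the robot, and variables do not carry over. Pictures are saved under pics/ and viewed, at most 13 in all, crops included, and the job is handed in when it is done.

Besides the shell and the picture viewer there is one more tool, called after ">>>" as a command line: name --argument value ..., lists and objects as JSON in quotes. move_arm: Moves the arm, as the interface text tells. Its arguments: {"type":"object","properties":{"targets":{"type":"string"}},"required":["targets"]}

```bash
mkdir -p pics; cat > h.py <<'E'
import numpy as np, cv2
from cell import read_state, cams, order, ctrl
def shot(name,fn):
    d=cams.get_image(name); cv2.imwrite(fn,cv2.resize(d['color'][:,:,::-1],(800,600),interpolation=cv2.INTER_CUBIC))
    np.save(f'cal_{name}.npy',{k:v for k,v in d.items()},allow_pickle=True); return d
def cal(name): return np.load(f'cal_{name}.npy',allow_pickle=True).item()
def ray(d,u,v):
    f=210/np.tan(np.radians(d['fovy'])/2); x=(u-d['cx'])/f; y=(v-d['cy'])/f
    rd=np.hypot(x,y); r=rd
    for _ in range(30): r=rd/(1+d['k1']*r*r)
    s=r/rd if rd>0 else 1
    R=cv2.Rodrigues(np.array(d['rvec'],float))[0]; t=np.array(d['tvec'],float).ravel()
    return -R.T@t, R.T@np.array([x*s,y*s,1])
def atz(d,u,v,z):
    o,w=ray(d,u,v); return o+w*(z-o[2])/w[2]
def proj(d,P):
    f=210/np.tan(np.radians(d['fovy'])/2)
    R=cv2.Rodrigues(np.array(d['rvec'],float))[0]; c=R@np.array(P,float)+np.array(d['tvec'],float).ravel()
    x,y=c[:2]/c[2]; k=1+d['k1']*(x*x+y*y); return np.array([x*k*f+d['cx'],y*k*f+d['cy']])
E
python3 - <<'E'
from h import *
for n in('scene','top'):
    d=shot(n,f'pics/{n}0.png'); print(n,d['fovy'],d['k1'],d['cx'],d['cy'],ray(d,280,210))
print(read_state())
E
```

```text
scene 46.122293761300746 -0.06447252081340192 280.4510210815122 220.01847484093358 (array([1122.46206504, -116.2457406 ,  753.66808028]), array([-0.68333459,  0.14464517, -0.71592247]))
top 44.20826754403003 -0.07022984837110247 280.90174657087323 206.58159400346267 (array([ 404.08186328,  -15.96062723, 1053.27128874]), array([ 0.16351735,  0.01006747, -0.98651278]))
{'clock': 0.1, 'qpos': array([ 1.09020635,  0.62925983,  0.03846719,  1.5182177 , -0.02698361,
        0.99629043, -0.02001151]), 'qd': array([ 0.00095961, -0.00228507, -0.00055035, -0.0017016 , -0.00186781,
        0.00046608,  0.000598  ]), 'tau': array([ 3.76174401e-03, -5.64533007e+01,  1.23077083e+00, -1.93974191e+01,
        1.13555178e-02,  5.40454246e-03, -2.47950328e-05]), 'eef_pos': array([ 261.72793689, -594.34805875,  202.0935648 ]), 'tool_rot': array([-3.13993645e+00,  4.26797291e-05,  4.14770417e-01]), 'force': array([0.35380653, 0.69695676, 0.18693203]), 'torque': array([0.049738  , 0.00268159, 0.05310171]), 'gripper_force': 0.0, 'width': 85.4243296526077}
```

View pics/scene0.png

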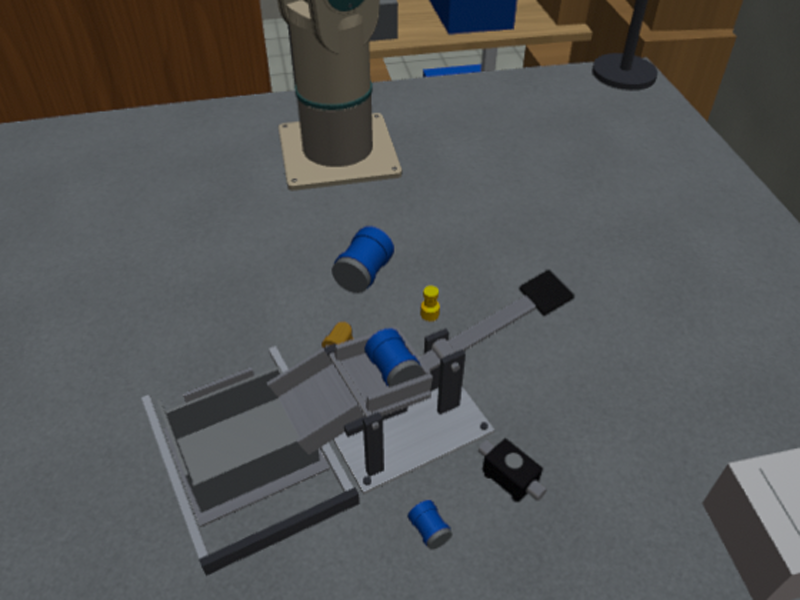

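View pics/top0.png

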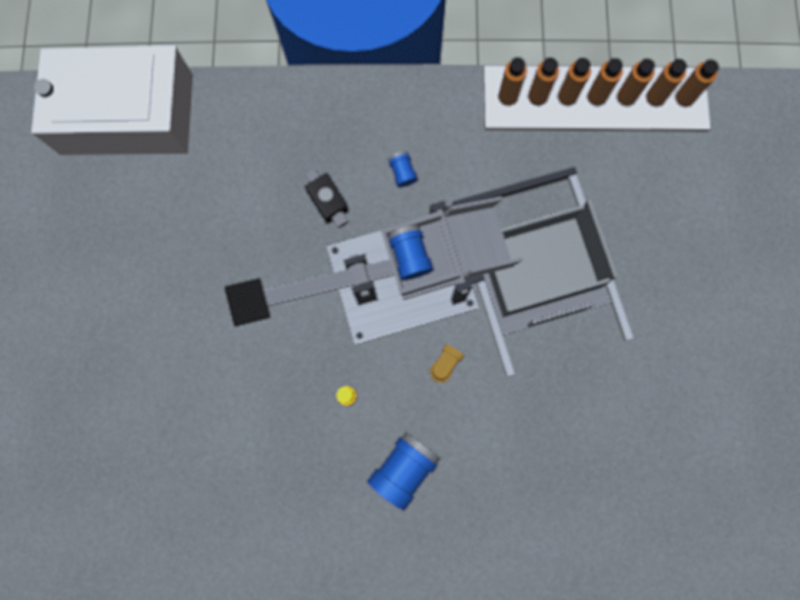

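The scene view shows the paddle at (547,292) and the tray at lower left. In the top view the paddle is at (247,301), the bin floor centre near (548,265), the push plate near (556,312), the nozzle at (346,396) and the elbow at (446,363). The middle-sized cup lies on the flap.

```bash
python3 - <<'E'
from h import *
t=cal('top');s=cal('scene');k=.7
def T(u,v,z): return atz(t,u*k,v*k,z).round(0)
def S(u,v,z): return atz(s,u*k,v*k,z).round(0)
print('paddle',T(247,301,140),S(547,292,140))
c=[(225,289),(261,278),(270,315),(235,326)]
print([T(*p,140)[:2] for p in c])
a,b=T(511,374,14),T(630,338,14); print('rail near ends',a,b)
a2=T(484,280,14); print('rail dir',a2, 'far bar',T(435,207,14),T(575,170,14))
print('floor corners',[T(*p,14)[:2] for p in [(505,311),(606,281)]])
print('plate ends z60',T(528,325,60),T(593,306,60))
print('noz',T(346,396,50),'elb',T(446,363,40),'sens',T(326,198,40), 'bigcup',T(404,472,40))
im=cv2.cvtColor(t['color'],cv2.COLOR_RGB2BGR)[90:280,300:460]
cv2.imwrite('pics/crop.png',cv2.resize(im,None,fx=3.1,fy=3.1,interpolation=cv2.INTER_CUBIC)[:600])
E
```

```text
paddle [554. 186. 140.] [559. 189. 140.]
[array([570., 215.]), array([584., 169.]), array([536., 156.]), array([522., 200.])]
rail near ends [ 471. -161.   14.] [ 522. -332.   14.]
rail dir [ 605. -126.   14.] far bar [714. -56.  14.] [ 771. -264.   14.]
floor corners [array([ 560., -155.]), array([ 604., -301.])]
plate ends z60 [ 534. -179.   60.] [ 560. -269.   60.]
noz [439.  67.  50.] elb [484. -69.  40.] sens [720. 100.  40.] bigcup [338. -11.  40.]
```

View pics/crop.png

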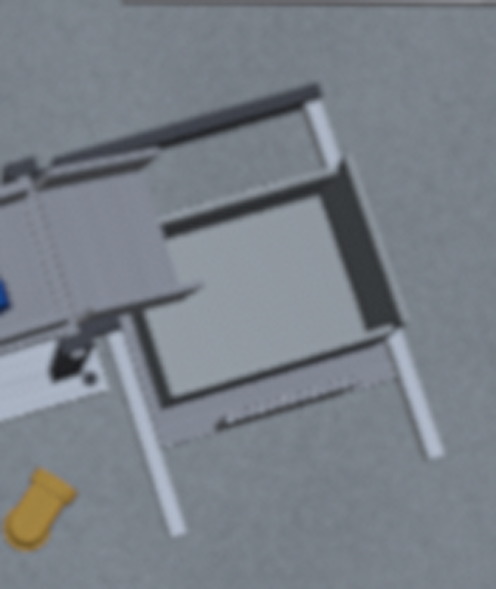

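>>> move_arm --targets "-1 2.9 -2 0 0 0 1.6;-1 2.9 -2 0 0 0 1.6;-1 2.9 -2 0 0 0 1.6;-1 2.9 -2 0 0 0 1.6;-1 2.9 -2 0 0 0 1.6"

```text
clock: 0.52
eef_pos: [362.8, -448.7, 202.6]
tool_rot: [-3.141, 0.0, 0.273]
force: [1.0, 0.0, 0.4]
width: 25.4
gripper_force: 0.0
```

```bash
cat >> h.py <<'E'
from scipy.spatial.transform import Rotation as Ro
def delta(P,yaw=.275):
    s=read_state(); R=Ro.from_euler('xyz',s['tool_rot']); G=Ro.from_euler('xyz',[np.pi,0,yaw])
    print(s['clock'],s['eef_pos'].round(1),s['tool_rot'].round(3),s['force'].round(1),'d cm',(R.inv().apply(np.array(P)-s['eef_pos'])/10).round(2),'rot',np.degrees((R.inv()*G).as_rotvec()).round(1))
E
python3 -c "
from h import *
delta([494,-239,40])"
```

```text
0.5167 [ 362.8 -448.7  202.6] [-3.141  0.     0.273] [1.  0.  0.4] d cm [ 18.3  -16.63  16.27] rot [-0.1  0.  -0.1]
```

>>> move_arm --targets "-1 2.6 -2.4 0 0 0 0;-1 2.6 -2.4 0 0 0 0;-1 2.6 -2.4 0 0 0 0;-1 2.6 -2.4 1.5 0 0 0;-1 2.6 -2.4 1.5 0 0 0"

```text
clock: 0.93
eef_pos: [456.2, -298.4, 173.2]
tool_rot: [3.14, -0.001, 0.275]
force: [0.2, 0.6, 0.3]
width: 0.1
gripper_force: 0.0
```

>>> move_arm --targets "-1 2.6 -2.4 3 0 0 0;-1 2.6 -2.4 3 0 0 0;-1 0 0 3.5 0 0 0;-1 0 0 3 0 0 0;-1 0 0 0 0 0 0"

```text
clock: 1.35
eef_pos: [484.5, -242.5, 48.8]
tool_rot: [-3.134, 0.008, 0.277]
force: [-1.1, -0.1, 0.5]
width: -0.0
gripper_force: 0.0
```

```bash
python3 -c "
from h import *
delta([494,-239,40]);shot('top','pics/t2.png')"
```

```text
1.35 [ 484.5 -242.5   48.8] [-3.134  0.008  0.277] [-1.1 -0.1  0.5] d cm [ 1.02 -0.06  0.87] rot [-0.4  0.5  0.1]
```

View pics/t2.png

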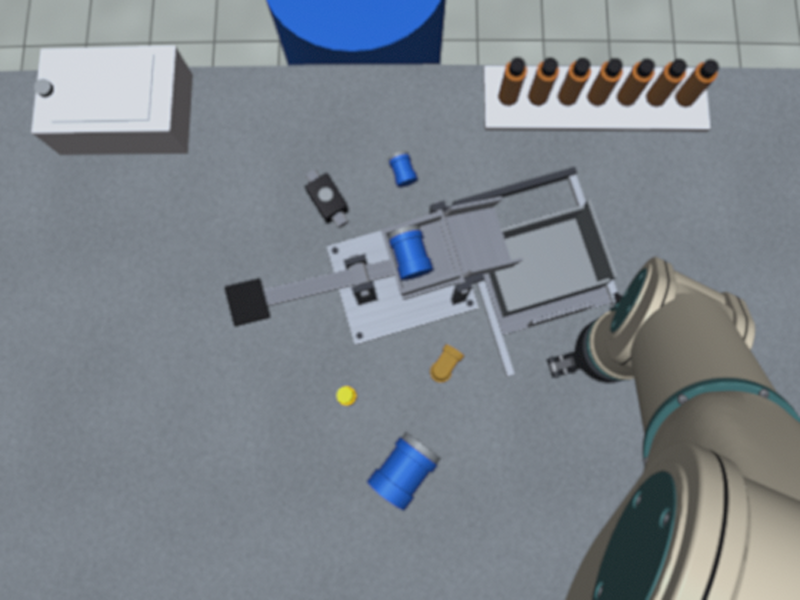

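The fingertips, near (556,366), are in line with the push plate at (560,315), so I can push.

>>> move_arm --targets "-1 1.5 0 0 0 0 0;-1 1.5 0 0 0 0 0;-1 1 0 0 0 0 0;-1 0.5 0 0 0 0 0;-1 0.5 0 0 0 0 0"

```text
clock: 1.82
eef_pos: [537.2, -232.3, 55.4]
tool_rot: [3.14, -0.001, 0.275]
force: [0.5, 0.1, 0.5]
width: -0.2
gripper_force: 0.0
```

>>> move_arm --targets "-1 0.6 0 0 0 0 0;-1 0.6 0 0 0 0 0;-1 0.6 0 0 0 0 0;-1 0.6 0 0 0 0 0;-1 0.6 0 0 0 0 0"

```text
clock: 2.23
eef_pos: [565.7, -223.6, 54.0]
tool_rot: [-3.141, 0.0, 0.275]
force: [0.3, 0.2, -0.2]
width: -0.2
gripper_force: 0.0
```

```bash
python3 -c "
from h import *
delta([494,-239,40])
t=shot('top','pics/t3.png');s=shot('scene','pics/s3.png')
a=t['color'][120:280,300:480];b=s['color'][220:410,90:290]
import cv2
o=np.hstack([cv2.resize(a,(400,356)),cv2.resize(b,(400,356))])
cv2.imwrite('pics/c3.png',o[:,:,::-1])"
```

```text
2.2333 [ 565.7 -223.6   54. ] [-3.141  0.     0.275] [ 0.3  0.2 -0.2] d cm [-7.32 -0.46  1.4 ] rot [-0.  0.  0.]
```

View pics/c3.png

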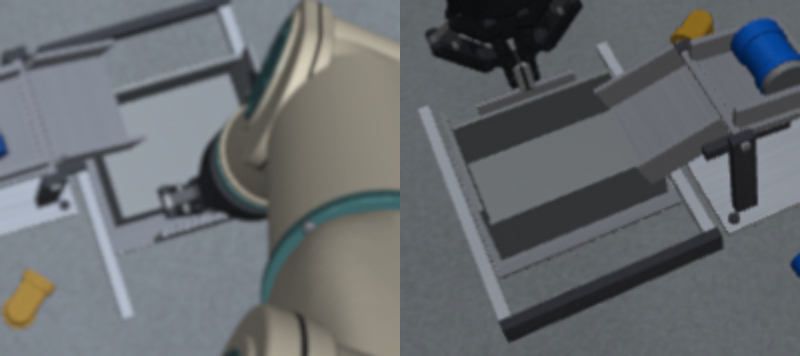

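```bash
python3 -c "
from h import *
t=cal('top');s=cal('scene')
for z in (50,60):
  print(z,atz(s,129,277.6,z),atz(s,178.5,261,z),atz(t,370.7,227,z))
print(proj(s,[565.7,-223.6,54]),proj(t,[565.7,-223.6,54]))
P=read_state()['eef_pos']
print('tip crop scene',(proj(s,P)-[90,220])*[2,1.874]+[400,0],'top',(proj(t,P)-[300,120])*2.223)
"
```

```text
50 [ 561.46884418 -269.79192078   50.        ] [ 541.01704134 -180.96528006   50.        ] [ 536.60904709 -183.30347712   50.        ]
60 [ 569.44125669 -267.60983828   60.        ] [ 549.28009945 -180.04553478   60.        ] [ 535.28809646 -181.63550504   60.        ]
[154.91869778 274.05501776] [391.10700106 211.99300193]
tip crop scene [530.54633867 101.98196494] top [201.8276288  203.48439375]
```

```bash
python3 -c "
import cv2,numpy as np
o=[]
for f in ('scene0','s3'):
  o.append(cv2.resize(cv2.imread(f'pics/{f}.png')[320:470,140:300],(400,375),interpolation=cv2.INTER_CUBIC))
cv2.imwrite('pics/c4.png',np.hstack(o))"
```

```text
(no output)
```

View pics/c4.png

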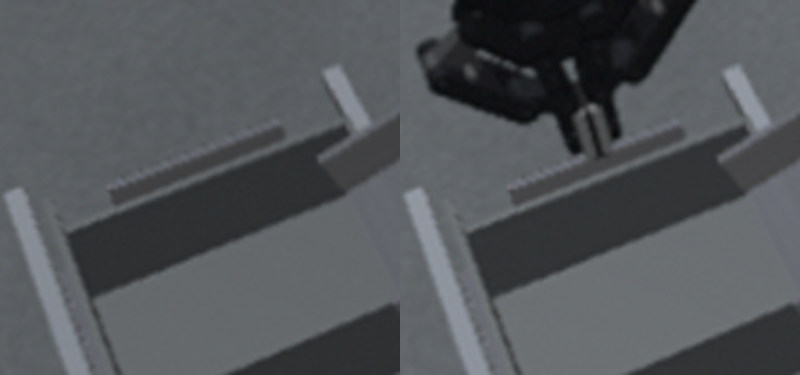

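The fingers are at about the plate's top-edge height, with the tip at (597,157) against the plate edge. The tray has not moved. I'll lift, back off, go lower and push again.

>>> move_arm --targets "-1 0 0 -2.5 0 0 0;-1 -3 0 0 0 0 0;-1 -2.5 0 0 0 0 0;-1 0 0 2.2 0 0 0;-1 0 0 2.2 0 0 0"

```text
clock: 2.75
eef_pos: [511.5, -240.4, 36.0]
tool_rot: [3.139, -0.001, 0.272]
force: [0.3, -0.1, -0.8]
width: -0.1
gripper_force: 0.0
```

>>> move_arm --targets "-1 0 0 0 0 0 0;-1 0 0 0 0 0 0;-1 0 0 0 0 0 0;-1 0 0 0 0 0 0;-1 0 0 0 0 0 0"

```text
clock: 3.17
eef_pos: [513.3, -238.9, 36.1]
tool_rot: [3.14, -0.002, 0.275]
force: [1.4, 0.5, -0.5]
width: -0.2
gripper_force: 0.0
```

```bash
python3 -c "
from h import *
delta([500,-241,35])
t=shot('top','pics/t5.png');s=shot('scene','pics/s5.png')
P=read_state()['eef_pos']
print(proj(s,P)/.7,proj(t,P)/.7)
a=cv2.imread('pics/t5.png')[250:450,450:650];b=cv2.imread('pics/s5.png')[300:500,130:330]
cv2.imwrite('pics/c5.png',np.hstack([cv2.resize(x,(400,400)) for x in (a,b)]))"
```

```text
3.1667 [ 513.3 -238.9   36.1] [ 3.14e+00 -2.00e-03  2.75e-01] [ 1.4  0.5 -0.5] d cm [-1.34 -0.16  0.1 ] rot [ 0.1 -0.1  0. ]
[210.74998815 369.8725166 ] [568.27093132 342.49989412]
```

View pics/c5.png

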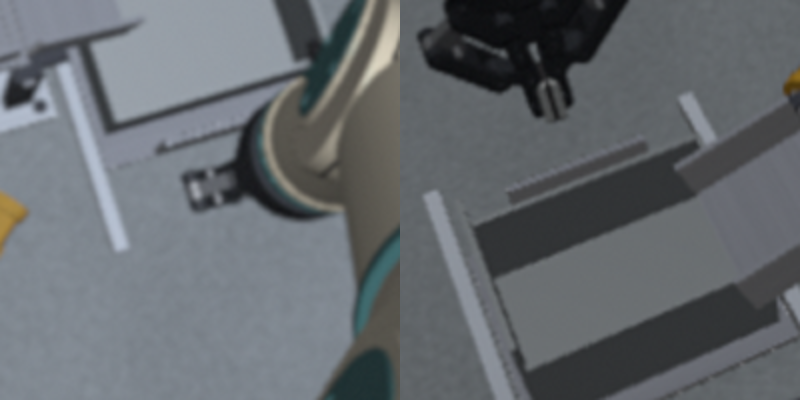

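>>> move_arm --targets "-1 1 0 0 0 0 0;-1 1 0 0 0 0 0;-1 1 0 0 0 0 0;-1 0.6 0 0 0 0 0;-1 0.6 0 0 0 0 0"

```text
clock: 3.68
eef_pos: [554.2, -226.4, 35.0]
tool_rot: [3.142, -0.001, 0.276]
force: [-0.3, -0.1, 0.3]
width: -0.0
gripper_force: 0.0
```

>>> move_arm --targets "-1 0.6 0 0 0 0 0;-1 0.6 0 0 0 0 0;-1 0.6 0 0 0 0 0;-1 0.6 0 0 0 0 0;-1 0.6 0 0 0 0 0"

```text
clock: 4.1
eef_pos: [580.9, -218.9, 34.8]
tool_rot: [-3.141, 0.002, 0.275]
force: [-3.2, 0.4, 0.9]
width: 0.1
gripper_force: 1.5
```

>>> move_arm --targets "-1 0.6 0 0 0 0 0;-1 0.6 0 0 0 0 0;-1 0.4 0 0 0 0 0;-1 0.4 0 0 0 0 0;-1 0.4 0 0 0 0 0"

```text
clock: 4.52
eef_pos: [604.8, -212.1, 34.9]
tool_rot: [-3.141, 0.001, 0.275]
force: [-3.1, 1.4, -0.6]
width: -0.3
gripper_force: 1.4
```

>>> move_arm --targets "-1 0.5 0 0 0 0 0;-1 0.5 0 0 0 0 0;-1 0.5 0 0 0 0 0;-1 0.5 0 0 0 0 0;-1 0 0 0 0 0 0"

```text
clock: 4.93
eef_pos: [604.3, -212.8, 33.6]
tool_rot: [-3.133, 0.035, 0.27]
force: [-35.9, -5.2, 22.5]
width: 0.0
gripper_force: 18.3
```

>>> move_arm --targets "-1 0.4 0 0 0 0 0;-1 0.4 0 0 0 0 0;-1 0.4 0 0 0 0 0;-1 0 0 0 0 0 0"

```text
clock: 5.27
eef_pos: [603.9, -212.8, 33.5]
tool_rot: [-3.128, 0.056, 0.267]
force: [-56.7, -6.9, 40.4]
width: 0.0
gripper_force: 29.3
```

>>> move_arm --targets "-1 -2.5 0 0 0 0 0;-1 -2.5 0 0 0 0 0;-1 -2.5 0 0 0 0 0;-1 -2 0 -3 0 0 0;-1 0 0 -4 0 0 0"

```text
clock: 5.68
eef_pos: [537.7, -231.4, 102.8]
tool_rot: [-3.138, 0.008, 0.27]
force: [-0.1, -0.3, -0.5]
width: -0.2
gripper_force: 0.0
```

>>> move_arm --targets "-1 0 0 -4 0 0 0;-1 0 0 -4 0 0 0;-1 0 0 -4 0 0 0;-1 0 0 -4 0 0 0;-1 0 0 0 0 0 0"

```text
clock: 6.1
eef_pos: [550.5, -232.3, 274.6]
tool_rot: [3.13, -0.016, 0.275]
force: [0.7, -0.6, 0.5]
width: -0.2
gripper_force: 0.0
```

```bash
python3 -c "
from h import *
delta([556,187,240])
t=shot('top','pics/t6.png');s=shot('scene','pics/s6.png')
delta([556,187,240])
a=cv2.imread('pics/t6.png')[130:380,430:680];b=cv2.imread('pics/s6.png')[320:570,130:380]
cv2.imwrite('pics/c6.png',np.hstack([cv2.resize(x,(400,400)) for x in (a,b)]))"
```

```text
6.1 [ 550.5 -232.3  274.6] [ 3.13  -0.016  0.275] [ 0.7 -0.6  0.5] d cm [ 11.85 -40.25   3.18] rot [ 0.7 -0.9 -0. ]
6.2 [ 546.7 -230.5  267.8] [ 3.137 -0.006  0.275] [-0.6 -0.5  0.2] d cm [ 12.22 -39.94   2.68] rot [ 0.3 -0.4  0. ]
```

View pics/c6.png

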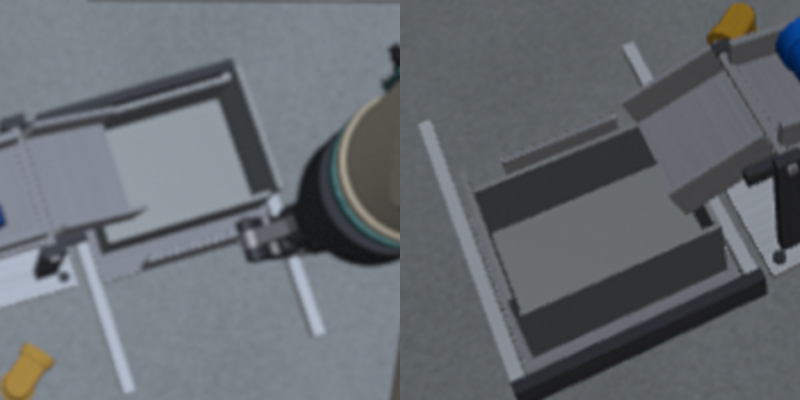

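The tray is against the dark far bar, so it is home. Next I move to above the paddle.

>>> move_arm --targets "-1 1.2 -3.3 0 0 0 0;-1 1.2 -3.3 0 0 0 0;-1 1.2 -3.3 0 0 0 0;-1 1.2 -3.3 0 0 0 0;-1 1.2 -3.3 0 0 0 0"

```text
clock: 6.62
eef_pos: [556.9, -52.9, 263.6]
tool_rot: [-3.141, 0.001, 0.275]
force: [1.0, -0.4, 0.1]
width: 0.1
gripper_force: 0.0
```

>>> move_arm --targets "-1 1.2 -3.3 0 0 0 0;-1 1.2 -3.3 0 0 0 0;-1 1.2 -3.3 0 0 0 0;-1 1.2 -3.3 0 0 0 0;-1 1.2 -3.3 0 0 0 0"

```text
clock: 7.03
eef_pos: [569.7, 122.4, 263.5]
tool_rot: [-3.141, 0.001, 0.275]
force: [1.5, -0.3, 0.8]
width: -0.1
gripper_force: 0.0
```

>>> move_arm --targets "-1 0 -3.3 0 0 0 0;-1 0 -3 0 0 0 0;-1 0 0 0 0 0 0;-1 0 0 0 0 0 0;-1 0 0 0 0 0 0"

```text
clock: 7.45
eef_pos: [552.9, 180.3, 263.9]
tool_rot: [3.141, 0.001, 0.275]
force: [0.5, -0.1, 0.6]
width: -0.2
gripper_force: 0.0
```

```bash
python3 -c "
from h import *
delta([556,187,165])"
```

```text
7.45 [552.9 180.3 263.9] [3.141e+00 1.000e-03 2.750e-01] [ 0.5 -0.1  0.6] d cm [ 0.49 -0.57  9.89] rot [ 0.1  0.1 -0. ]
```

Shift 0.5, -0.5 and go down to about z 170, then look.

>>> move_arm --targets "-1 0.5 -0.5 3 0 0 0;-1 0 0 3 0 0 0;-1 0 0 3 0 0 0;-1 0 0 0 0 0 0;-1 0 0 0 0 0 0"

```text
clock: 7.87
eef_pos: [555.8, 185.2, 173.8]
tool_rot: [3.14, 0.004, 0.273]
force: [0.1, 0.7, 0.5]
width: -0.1
gripper_force: 0.0
```

```bash
python3 -c "
from h import *
delta([556,187,140])
t=shot('top','pics/t7.png');s=shot('scene','pics/s7.png')
P=read_state()['eef_pos'];print(proj(s,P)/.7,proj(t,P)/.7)
a=cv2.imread('pics/t7.png')[200:400,150:350];b=cv2.imread('pics/s7.png')[200:400,440:640]
cv2.imwrite('pics/c7.png',np.hstack([cv2.resize(x,(400,400)) for x in (a,b)]))"
```

```text
7.8667 [555.8 185.2 173.8] [3.14  0.004 0.273] [0.1 0.7 0.5] d cm [ 0.08 -0.18  3.38] rot [ 0.1  0.2 -0.1]
[549.86191318 270.00633698] [240.19448396 293.1060507 ]
```

View pics/c7.png

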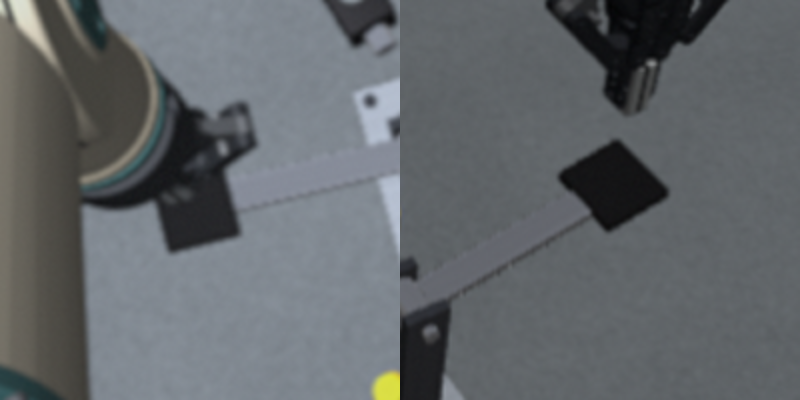

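>>> move_arm --targets "-1 0 0 1.2 0 0 0;-1 0 0 1.2 0 0 0;-1 0 0 1 0 0 0;-1 0 0 0.8 0 0 0;-1 0 0 0.8 0 0 0"

```text
clock: 8.38
eef_pos: [557.1, 187.3, 125.5]
tool_rot: [-3.142, -0.002, 0.275]
force: [0.2, 0.2, 0.5]
width: 0.0
gripper_force: 0.0
```

>>> move_arm --targets "-1 0 0 0.8 0 0 0;-1 0 0 0.8 0 0 0;-1 0 0 0.8 0 0 0;-1 0 0 0.8 0 0 0;-1 0 0 0.8 0 0 0"

```text
clock: 8.8
eef_pos: [556.8, 189.2, 85.2]
tool_rot: [-3.14, -0.002, 0.276]
force: [-1.0, 3.0, 4.9]
width: -0.2
gripper_force: 2.5
```

>>> move_arm --targets "-1 0 0 0.7 0 0 0;-1 0 0 0.7 0 0 0;-1 0 0 0.6 0 0 0;-1 0 0 0.4 0 0 0;-1 0 0 0.3 0 0 0"

```text
clock: 9.22
eef_pos: [556.9, 188.6, 58.0]
tool_rot: [-3.14, -0.002, 0.276]
force: [0.2, 2.1, 5.7]
width: -0.0
gripper_force: 2.8
```

>>> move_arm --targets "-1 0 0 0.3 0 0 0;-1 0 0 0.3 0 0 0;-1 0 0 0.3 0 0 0"

```text
clock: 9.47
eef_pos: [557.2, 187.6, 49.3]
tool_rot: [3.142, -0.002, 0.275]
force: [0.1, 0.3, 6.4]
width: -0.0
gripper_force: 2.8
```

>>> move_arm --targets "-1 0 0 0.4 0 0 0;-1 0 0 0.4 0 0 0;-1 0 0 0.3 0 0 0;-1 0 0 0.3 0 0 0;-1 0 0 0 0 0 0"

```text
clock: 9.88
eef_pos: [558.1, 186.8, 43.6]
tool_rot: [3.141, -0.004, 0.274]
force: [-16.1, -5.0, 68.5]
width: 0.1
gripper_force: 33.4
```

That is the lever's hard stop. I'll ease off a little and hold while the cup rolls.

>>> move_arm --targets "-1 0 0 -0.5 0 0 0;-1 0 0 0 0 0 0;-1 0 0 0 0 0 0;-1 0 0 0 0 0 0;-1 0 0 0 0 0 0"

```text
clock: 10.3
eef_pos: [557.8, 187.0, 44.6]
tool_rot: [3.141, -0.004, 0.275]
force: [-8.1, -1.0, 37.8]
width: 0.0
gripper_force: 18.4
```

>>> move_arm --targets "-1 0 0 0 0 0 0;-1 0 0 0 0 0 0;-1 0 0 0 0 0 0;-1 0 0 0 0 0 0;-1 0 0 0 0 0 0"

```text
clock: 10.72
eef_pos: [557.8, 187.0, 44.6]
tool_rot: [3.141, -0.004, 0.275]
force: [-7.7, -2.6, 37.8]
width: 0.1
gripper_force: 18.4
```

>>> move_arm --targets "-1 0 0 0 0 0 0;-1 0 0 0 0 0 0;-1 0 0 0 0 0 0;-1 0 0 0 0 0 0;-1 0 0 0 0 0 0"

```text
clock: 11.13
eef_pos: [557.8, 186.9, 44.7]
tool_rot: [3.141, -0.004, 0.274]
force: [-7.7, -1.4, 37.6]
width: -0.1
gripper_force: 18.4
```

```bash
python3 -c "
from h import *
t=shot('top','pics/t8.png');s=shot('scene','pics/s8.png')
o=np.hstack([cv2.resize(cv2.imread(f),(400,300)) for f in ('pics/t8.png','pics/s8.png')])
cv2.imwrite('pics/c8.png',o)"
```

```text
(no output)
```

View pics/c8.png

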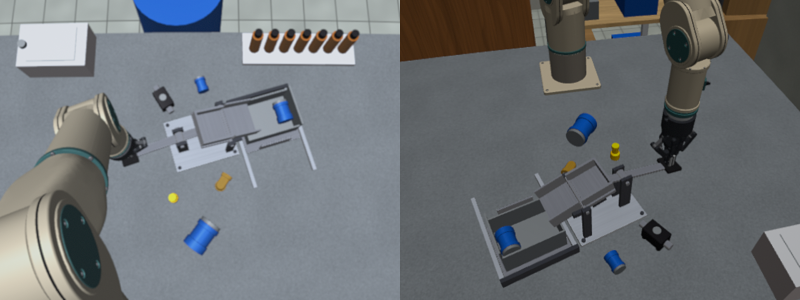

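The cup is in the bin: (282,110) in the top view, (508,240) in the scene view. I'll raise the tool slowly so the lever follows it up.

>>> move_arm --targets "-1 0 0 -1 0 0 0;-1 0 0 -1 0 0 0;-1 0 0 -1 0 0 0;-1 0 0 -1 0 0 0;-1 0 0 -1 0 0 0"

```text
clock: 11.65
eef_pos: [556.8, 186.8, 90.9]
tool_rot: [3.141, -0.001, 0.275]
force: [1.2, -1.2, 3.8]
width: 0.2
gripper_force: 1.7
```

>>> move_arm --targets "-1 0 0 -1 0 0 0;-1 0 0 -1 0 0 0;-1 0 0 -1 0 0 0;-1 0 0 -1 0 0 0;-1 0 0 -1 0 0 0"

```text
clock: 12.07
eef_pos: [555.5, 187.4, 140.5]
tool_rot: [-3.141, 0.002, 0.275]
force: [-0.6, 1.7, -0.8]
width: 0.0
gripper_force: 0.0
```

>>> move_arm --targets "-1 0 0 -2 0 0 0;-1 0 0 -3 0 0 0;-1 0 0 -3 0 0 0;-1 0 0 -3 0 0 0;-1 0 0 -2 0 0 0"

```text
clock: 12.48
eef_pos: [556.7, 187.9, 273.3]
tool_rot: [-3.141, -0.003, 0.276]
force: [1.0, -0.4, -0.5]
width: 0.1
gripper_force: 0.0
```

>>> move_arm --targets "-1 0 0 0 0 0 0;-1 0 0 0 0 0 0;-1 0 0 0 0 0 0;-1 0 0 0 0 0 0;-1 0 0 0 0 0 0"

```text
clock: 12.9
eef_pos: [555.4, 187.1, 268.7]
tool_rot: [3.141, 0.003, 0.275]
force: [0.4, 0.1, 0.1]
width: -0.2
gripper_force: 0.0
```

```bash
python3 -c "
from h import *
t=shot('top','pics/t9.png');s=shot('scene','pics/s9.png')
o=np.hstack([cv2.resize(cv2.imread(f),(400,300)) for f in ('pics/t9.png','pics/s9.png')])
cv2.imwrite('pics/c9.png',o)"
```

```text
(no output)
```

View pics/c9.png

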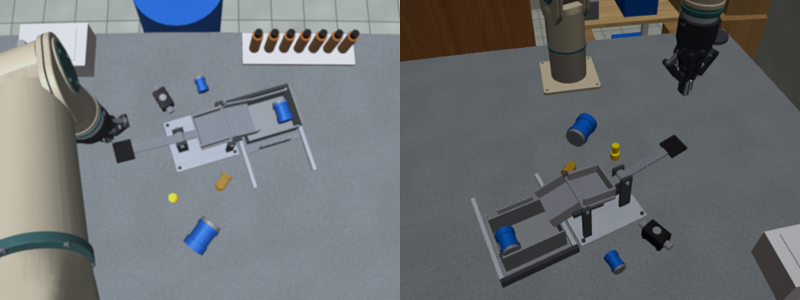

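The lever is back up, the flap is down, the cup is at rest in the bin at (508,240), and the tool is clear of everything.

```bash
python3 -c "
from cell import order
print(order.finish_job())"
```

```text
the job is handed in; nothing more can be done
None
```

The job is handed in, with no verdict returned: the last pictures show the tray home, the filter cup in the bin, the lever up, the flap down, and the nozzle, elbow and flow sensor still in place.

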